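Vent-set a bottle cap for the autoclave

TASK

The empty glass bottle whose cap is not yet taped is going into the autoclave: grip its blue cap, screw it down until it bottoms out, then back it off a quarter turn so that steam can get in and out. Finish while still gripping the cap, holding it just there so that I can tape it; do not let go. Leave the bottle standing fully down in its rack well, and do not disturb the taped bottle, the roll of tape, the slide box or the mouse.

Things in the scene. Friction and masses are not known exactly. Their poses are not given: they have to be found in the camera images.
- bottle: the bottle to be done: clear empty glass, 0.24 kg, square body 60 x 60 x 82 mm high, shoulder to 98 mm, round 38 mm neck above; origin at the centre of its underside, z up, x and y square to its sides. Stands loose in an end well of the rack, 1 mm play all round (twists up to 0.03 rad either way before the well stops it from turning)
- cap: that bottle's untaped blue screw cap: ribbed, 46 mm across, 24 mm high, white 13 mm spot on its top towards its own +x. Origin at the centre of its lower rim, z up; when home 104 mm above the bottle's underside and x along the bottle's x. Already started on a right-hand thread, lead 4 mm a turn (sinks 0.64 mm per rad clockwise from above), which holds it axially. Turns with about 0.1 N m
- cap_mid (a point): the centre of the untaped cap, on its axis at half height (12 mm above its lower rim, 116 mm above the bottle's underside when home): where to grip
- cap_turn (a joint): how far the untaped cap is unscrewed, rad: 0 = bottomed out against a hard stop, growing counter-clockwise seen from above; a quarter turn is 1.57; at the start 3.0 to 5.4
- rack: grey plastic bottle rack, fixed to the bench, 70 x 202 mm and 50 mm high, origin at the centre of its underside, x across, y along its length, z up; three square wells in a row along y, 66 mm apart, 62 mm clear, floor 4 mm above the bench; the two bottles stand in the two end wells, either way round, the middle well is empty
- done_bottle: bystander: the same kind of bottle, cap on and already taped (cream tape with dark stripes over the cap, 129 mm high in all); origin at the centre of its underside
- tape_roll: bystander: roll of cream tape lying flat, 96 mm across (64 mm hole), 19 mm high, loose; origin at the centre of its underside
- slide_box: bystander: slide box, blue with white lid, 96 x 83 x 33 mm, loose; origin at the centre of its underside
- mouse: bystander: grey computer mouse, 98 x 58 x 32 mm, on a black mat to the right; origin at the centre of its underside

How it is judged (in metres and radians):
On the way, in this order (a step that is already met when the one before it is completed fails the run):
1. the untaped cap is screwed down until it bottoms out (within 0.06 rad of the stop) (value of joint cap_turn below 0.06 rad), for 0.1 s.
2. the cap is backed off a quarter turn (1.57 rad, give or take 0.25) and is held in the fingers (value of joint cap_turn between 1.32 and 1.82 rad and contact force between the fingers and cap above 4 N), for 0.2 s.
At the end, for the whole second after the job is handed in: Cap still, 1.57 rad (give or take 0.25) off the stop it reached before, gripped (over 4 N, grasp within 30 mm of its centre); bottle upright (0.06 rad), raised under 6 mm in its well; taped bottle moved under 12 mm and upright; roll, slide box, mouse moved under 20 mm (all of step 2 and velocity of joint cap_turn between -0.1 and 0.1 rad/s and distance between the grasp point and cap_mid below 0.03 m and z of bottle in the frame of rack below 0.01 m and angle between each of bottle, done_bottle's own z axis and vertical below 0.06 rad and distance of done_bottle from where it was at the start of the episode below 0.012 m and distance of each of tape_roll, slide_box, mouse from where it was at the start of the episode below 0.02 m); the arm keeps its last pose, push and grip.
It fails at once if the bottle is lifted more than 20 mm off its well floor (z of bottle in the frame of rack above 0.024 m).
It fails at once if the taped bottle is moved more than 12 mm (distance of done_bottle from where it was at the start of the episode above 0.012 m).
It fails at once if the roll of tape, the slide box or the mouse is moved more than 20 mm (distance of any of tape_roll, slide_box, mouse from where it was at the start of the episode above 0.02 m).
It also fails if it takes over 58 s, if anything falls off the work surface, if the arm or the gripper's body presses on something with over 40 N, if the wrist force passes 120 N, or if a joint passes its speed limit or range.

ROBOT

A 6-joint arm with a two-finger parallel gripper is mounted at the origin on the work surface. World frame = base frame: x ahead of the robot, y to its left, z up, the work surface at z = 0. Lengths are in mm, angles in rad, forces in N, time in s.
With the tool pointing down it reaches from about 350 to 950 mm from the base axis. Payload 17.4 kg.
Tool frame: the origin (TCP) lies at the very end of the fingers, on their centre line; the grasp point (between the pads) lies r.grip_point_offset behind it (r.grip_point_offset is the distance from the TCP to the grasp point, in mm); y points along the fingers, x is the direction in which the jaws open and shut, and the axes are right-handed (so a half turn about y gives the same grasp; the last joint's range is limited). The gripper opens to 93 mm and grips with 3 to 60 N. Pads are 15 mm wide; open, the fingers measure 128 mm over their backs; the gripper's body (75 mm by 188 mm) begins 65 mm behind the grasp point.
Start: joints at [-1.287, 0.116, 1.442, -0, 1.584, -0.038], TCP at [213.476, -640.36, 218.646] pointing down, gripper open.
Joint ranges: [-2.83, 2.83], [-0.83, 2.19], [0.07, 2.5], [-1.14, 4.28], [0.01, 3], [-2.97, 2.97]. Speed limits (rad/s): [1.89, 1.89, 2.22, 3.14, 3.14, 3.14].

INTERFACE

Orientations are given as a 3x3 rotation matrix whose columns are the frame's x, y, z axes.
In Python, from plant import observe, eyes, r, recognise, masks_of, spot_point gives the robot as it stands.
- The arm moves only by the shell command python3 -m jog 'ROWS' [FORCE]. ROWS is JSON, a list that holds one entry, the list of rows, each a list of 7 numbers: the shift along the world's x, y, z scaled (see below), then the turn, a rotation vector about the world's x, y, z scaled (see below), then the closure in counts, from 0 (fully open) to 255 (shut). In form: [[[x, y, z, rx, ry, rz, hand], ...]]. A call has 1 to 8 rows; each row shifts and turns the commanded pose from where the row before left it; what a row does not reach is not made up. The controller multiplies each number of a shift by 0.2 m and each number of a turn by 2 pi rad. A row lasts 1/10 s, in which the tool goes at most 50 mm and 8.59 degrees, less where a joint would pass 70% of its speed; a pose out of reach is approached as far as the arm can. A call with a number of a shift or a turn outside -1 to 1 is refused whole. A call with a gripper value outside its range is refused whole. The fingers move at their own pace and stop on an object; FORCE is the grip in N (left out, the last holds). Time passes only in rows, so rows that do not move let the fingers close. It gives the time, the measured TCP pose, the force and the opening at its end, in the units of the state.
- observe(): the state, without advancing time (a new reading comes with each control period).
- eyes.capture(name): name is "side" or "top" or "wrist"; returns a dict with "color" (480x640x3 uint8, red, green, blue), "fovy" (degrees; the focal length in pixels is half the picture's height over the tangent of half this angle, whatever the lens; pixels are square), "cx", "cy" (the principal point, pixels), "R" (3x3) and "t" (3): a world point X has camera coordinates R X + t; the wrist camera has in their place "hand_eye" (4x4, takes a point from camera to tool coordinates, whose origin is the TCP and whose axes are the tool frame's). Camera axes: x right, y down, z forward; pixel columns grow to the right and rows downward; lengths in mm; the calibration is good to about 2 mm. A picture is of the moment at which its call begins: read the wrist's pose just before it. There is no depth.
- r.sign_off(): hands the job in, once; it reports no verdict.
Trained networks look in the newest picture that a camera, given by its name, has taken for a name from the list of things; names that differ only in an ending like _2 or _b are one class to them, and where a whole thing is asked for, a point or a joint stands for the part that bears it (a point fixed in the world has none). Each returns a list of dicts, best first, with "conf" (0 to 1); they miss things now and then, are a little off and sometimes report something else, mostly with a low value. They report only what shows in the picture. A call takes as long as a camera call.
- recognise(camera, name): "point" ([x, y, z] in mm, in world coordinates, good to about 4 mm: the middle of the surface that is visible of it).
- masks_of(camera, name): "mask" (480x640 bool, what is visible of it).
- spot_point(camera, name): "point" ([x, y, z] in mm, in world coordinates, good to about 4 mm: a listed point, or the origin of a listed thing).
The state is a dict: "t": time; "joint_pos": joint angles; "joint_velocities": joint speeds; "effort": joint torques, N m; "position": TCP position; "tool_rot": TCP orientation; "force": force on the tool from outside, world axes, zero at the start; "ft_torque": the same for the moment, N m; "width": finger opening in mm.
Only numpy, scipy, OpenCV 4.12 (cv2) and the standard library are available. Lean on these libraries where they do the work, as an engineer would, in place of code of your own. Each camera call takes 0.05 s, during which the arm holds its last target.

## Working session

There is one attempt and no reset: what is moved stays moved. The work goes in short steps, Python scripts to look and compute and a shell command to move; the robot and the scene stay as the last step left them, time stands still between calls to the robot, and variables do not carry over. Pictures are saved under pics/ and viewed, and the job is handed in when it is done.

```bash
mkdir -p pics; ls; cat > h.py <<'E'
import numpy as np,cv2
from plant import observe, eyes, r, recognise, masks_of, spot_point
def cap(c,f):
    im=eyes.capture(c); cv2.imwrite('pics/'+f,im['color'][:,:,::-1]); return im
E
python3 - <<'E'
from h import *
s=observe(); print(s['t'],s['position'],s['tool_rot'],s['width'],s['force'],r.grip_point_offset)
for c in ['side','top']:
    im=cap(c,c+'0.png')
    print(c, -np.array(im['R']).T@np.array(im['t']))
    for n in ['cap','cap_mid','bottle','done_bottle','rack','tape_roll','slide_box','mouse']:
        for k in spot_point(c,n)[:2]: print(n,k['conf'],np.round(k['point'],1))
print(observe()['t'])
E
```

```text
pics
0.0 [ 213.40813352 -640.15149447  217.90553076] [[ 3.16230791e-01 -3.29958150e-04  9.48682232e-01]
 [-9.48681554e-01  1.13563072e-03  3.16230960e-01]
 [-1.18169567e-03 -9.99999301e-01  4.60961905e-05]] 93.02506476772814 [ 0.36340472 -0.33808499  0.47420111] 18.8
side [  45.70496971  726.26751629 1125.86294384]
cap 0.85 [522.7  26.5 106.8]
cap_mid 0.95 [522.4  27.1 123.5]
bottle 0.77 [520.4  28.3   0.6]
done_bottle 0.62 [ 532.2 -105.6    9.5]
rack 0.98 [527.1 -35.7   1.9]
tape_roll 0.69 [497.2 166.   -1.8]
slide_box 0.78 [ 691.9 -114.3   -1. ]
mouse 0.8 [ 448.3 -455.1    4.8]
top [ 291.93444665  -63.08149283 1479.65676062]
cap 0.7 [517.8  24.4 106.7]
cap_mid 0.77 [517.9  28.3 120.5]
bottle 0.78 [522.7  26.9  10.1]
bottle 0.15 [520.4  27.9 119.8]
done_bottle 0.7 [ 533.6 -102.2    4. ]
done_bottle 0.48 [525.4 -39.7  -3.5]
rack 0.77 [525.2 -36.9  -2.1]
tape_roll 0.84 [499.3 169.6  -0.6]
slide_box 0.78 [ 694.6 -112.7    5.4]
mouse 0.6 [ 448.7 -456.2    2.1]
0.9
```

View images.

View pics/side0.png

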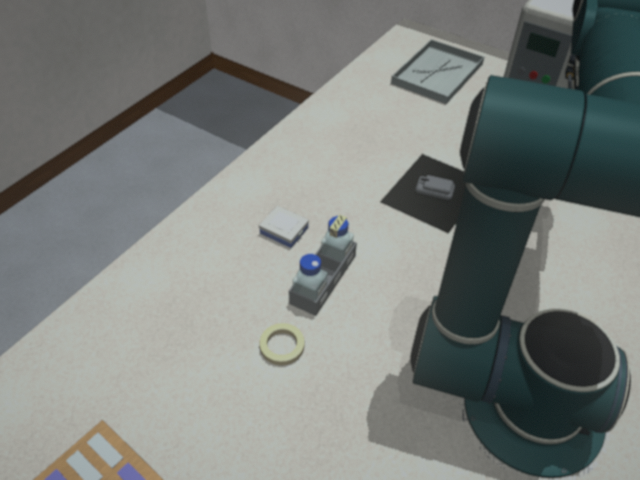

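View pics/top0.png

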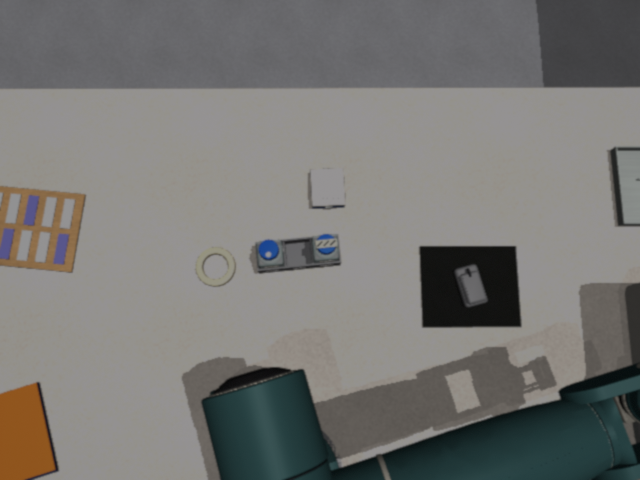

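```bash
python3 -m jog '[[[0.096,0.2085,0.013,0,0,0.0236,0],[0.096,0.2085,0.013,0,0,0.0236,0],[0.096,0.2085,0.013,0,0,0.0236,0],[0.096,0.2085,0.013,0,0,0.0236,0],[0.096,0.2085,0.013,0,0,0.0236,0],[0.096,0.2085,0.013,0,0,0.0236,0],[0.096,0.2085,0.013,0,0,0.0236,0],[0.096,0.2085,0.013,0,0,0.0236,0]]]' 20
python3 -m jog '[[[0.096,0.2085,0.013,0,0,0.0236,0],[0.096,0.2085,0.013,0,0,0.0236,0],[0.096,0.2085,0.013,0,0,0.0236,0],[0.096,0.2085,0.013,0,0,0.0236,0],[0.096,0.2085,0.013,0,0,0.0236,0],[0.096,0.2085,0.013,0,0,0.0236,0],[0.096,0.2085,0.013,0,0,0.0236,0],[0.096,0.2085,0.013,0,0,0.0236,0]]]'
python3 - <<'E'
from h import *
s=observe();print(s['joint_pos'])
im=cap('wrist','w0.png');print(im['hand_eye'],im['fovy'],im['cx'],im['cy'])
for c in ['wrist']:
    for n in ['cap','cap_mid','bottle']:
        for k in spot_point(c,n)[:2]: print(n,k['conf'],np.round(k['point'],1))
print(observe()['t'])
E
```

```text
t: 1.7
position: [367.4, -305.1, 239.8]
tool_rot: [[0.998, 0.0, 0.057], [-0.057, -0.0, 0.998], [0.001, -1.0, -0.0]]
force: [0.2, -0.5, 0.4]
width: 92.9
t: 2.5
position: [521.1, 28.9, 260.6]
tool_rot: [[0.427, 0.001, -0.904], [0.904, -0.0, 0.427], [0.0, -1.0, -0.001]]
force: [0.6, -0.7, 0.6]
width: 92.8
[ 6.50576143e-03 -2.28597462e-01  1.70462383e+00 -9.05180971e-05
  1.66481380e+00 -1.12340313e+00]
[[ 9.99999288e-01  1.09802822e-04 -1.18838349e-03 -2.48279166e-01]
 [ 1.16592289e-03 -3.02497926e-01  9.53149330e-01 -1.65893531e+02]
 [-2.54825056e-04 -9.53150037e-01 -3.02497839e-01  8.48189579e+01]
 [ 0.00000000e+00  0.00000000e+00  0.00000000e+00  1.00000000e+00]] 59.08414694057232 319.79928206300957 232.3507270189328
cap 0.81 [521.   28.1 107. ]
cap_mid 0.57 [519.3  32.  119.2]
bottle 0.83 [520.   24.6   1.7]
2.7
```

View pics/w0.png

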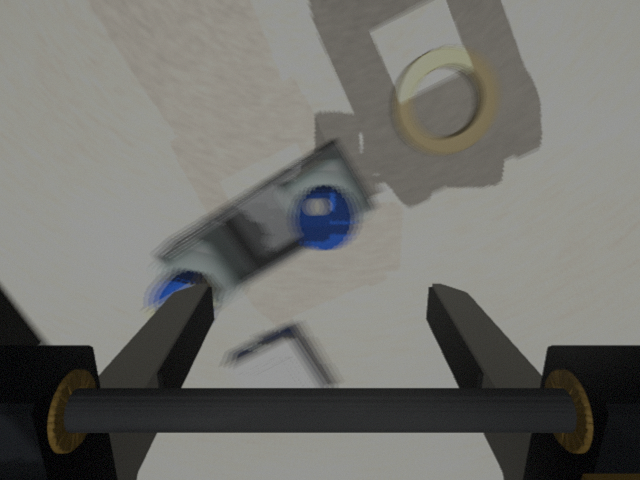

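```bash
python3 -m jog '[[[0,0,0,0,0,0.0236,0],[0,0,0,0,0,0.0236,0],[0,0,0,0,0,0.0236,0],[0,0,0,0,0,0.0236,0],[0,0,0,0,0,0.0236,0],[0,0,0,0,0,0.0236,0],[0,0,0,0,0,0.0236,0],[0,0,0,0,0,0.0236,0]]]'
python3 -m jog '[[[0,0,0,0,0,0.0236,0],[0,0,0,0,0,0.0236,0],[0,0,0,0,0,0.0236,0],[0,0,0,0,0,0.01,0],[0,0,0,0,0,0,0],[0,0,0,0,0,0,0]]]'
python3 - <<'E'
from h import *
s=observe();print(s['joint_pos'])
im=cap('wrist','w1.png')
for c in ['wrist','top','side']:
    if c!='wrist': cap(c,c+'1.png')
    for n in ['cap','cap_mid','bottle','done_bottle']:
        for k in spot_point(c,n)[:1]: print(n,k['conf'],np.round(k['point'],1))
print(observe()['t'])
E
```

```text
t: 3.5
position: [520.3, 25.4, 260.4]
tool_rot: [[-0.676, 0.0, -0.737], [0.737, -0.0, -0.676], [-0.0, -1.0, -0.0]]
force: [-1.1, 1.1, 0.8]
width: 92.9
t: 4.1
position: [520.4, 25.9, 260.4]
tool_rot: [[-0.947, 0.0, -0.323], [0.323, -0.0, -0.947], [-0.0, -1.0, 0.0]]
force: [0.4, 0.3, 0.0]
width: 93.3
[ 9.18257736e-04 -2.30055306e-01  1.70627997e+00 -1.02484097e-04
  1.66509461e+00 -2.81228743e+00]
cap 0.72 [518.6  29.  106.5]
cap_mid 0.79 [520.7  28.2 116.7]
bottle 0.66 [518.2  27.3   3.4]
done_bottle 0.98 [ 535.8 -102.8    4.3]
cap 0.72 [515.5  28.  111.1]
cap_mid 0.6 [518.9  26.  122.3]
bottle 0.67 [522.6  26.8   4.9]
done_bottle 0.75 [ 536.7 -103.8    3.8]
cap 0.91 [524.6  28.6 110.4]
cap_mid 0.65 [520.3  27.  121.8]
bottle 0.85 [518.3  27.3   2.6]
done_bottle 0.63 [ 534.1 -104.8    7.1]
4.85
```

View pics/w1.png

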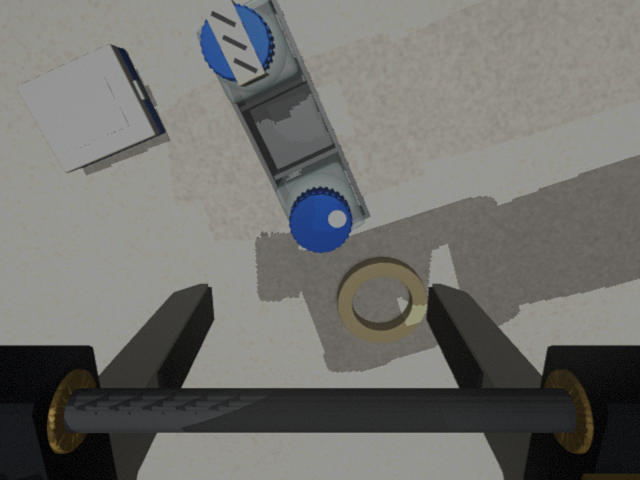

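```bash
cat >> h.py <<'E'
def ray(px,im,s,z):
    f=240/np.tan(np.radians(im['fovy']/2)); H=np.array(im['hand_eye'])
    d=np.array([(px[0]-im['cx'])/f,(px[1]-im['cy'])/f,1]); R=np.array(s['tool_rot'])
    o=R@H[:3,3]+np.array(s['position']); d=R@H[:3,:3]@d
    return o+d*(z-o[2])/d[2]
E
python3 - <<'E'
from h import *
s=observe(); im=eyes.capture('wrist'); c=im['color']
hsv=cv2.cvtColor(c,cv2.COLOR_RGB2HSV)
m=cv2.inRange(hsv,(105,120,40),(130,255,255)); m[:180]=0;m[260:]=0;m[:,:270]=0;m[:,370:]=0
print(m.sum()/255)
z=134.8
# rectified view of the plane z=top: 5px/mm centred 520,27
cx0,cy0=520,27
H,_=cv2.findHomography(np.float32([ray(p,im,s,z)[:2] for p in [(200,100),(440,100),(440,340),(200,340)]]),np.float32([(200,100),(440,100),(440,340),(200,340)]))
u,v=np.meshgrid(np.arange(600),np.arange(600))
P=np.stack([cx0+(300-v)/6,cy0+(300-u)/6,np.ones_like(u)],-1)@H.T
w=cv2.remap(c,(P[...,0]/P[...,2]).astype(np.float32),(P[...,1]/P[...,2]).astype(np.float32),cv2.INTER_CUBIC)
cv2.imwrite('pics/rect.png',w[:,:,::-1])
sp=cv2.inRange(cv2.cvtColor(c,cv2.COLOR_RGB2HSV),(0,0,130),(180,90,255)); 
n,l,st,ce=cv2.connectedComponentsWithStats(sp)
k=l[218,337]; print(st[k],ce[k],ray(ce[k],im,s,z))
E
```

```text
2879.0
[328 209  19  18 259] [336.68339768 217.42084942] [507.87721185  26.72276464 134.8       ]
```

View pics/rect.png

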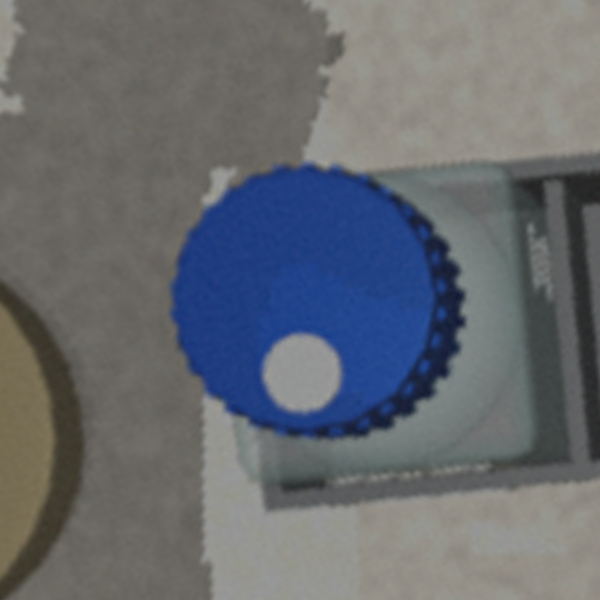

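```bash
python3 -m jog '[[[0,0.003,-0.2,0,0,0,0],[0,0,-0.2,0,0,0,0],[0,0,-0.2,0,0,0,0],[0,0,-0.163,0,0,0,0],[0,0,0,0,0,0,0],[0,0,0,0,0,0,100]]]' 20
python3 - <<'E'
from h import *
s=observe();print(s['force'],s['ft_torque'],s['width'])
im=cap('wrist','w2.png')
E
```

```text
t: 5.5
position: [520.9, 27.5, 108.6]
tool_rot: [[-0.948, -0.0, -0.318], [0.318, 0.0, -0.948], [0.0, -1.0, -0.0]]
force: [0.1, -0.4, 0.3]
width: 88.7
[ 0.05780903 -0.39900958  0.25710427] [ 0.07369939 -0.09607727  0.05498796] 88.6518806850725
```

View pics/w2.png

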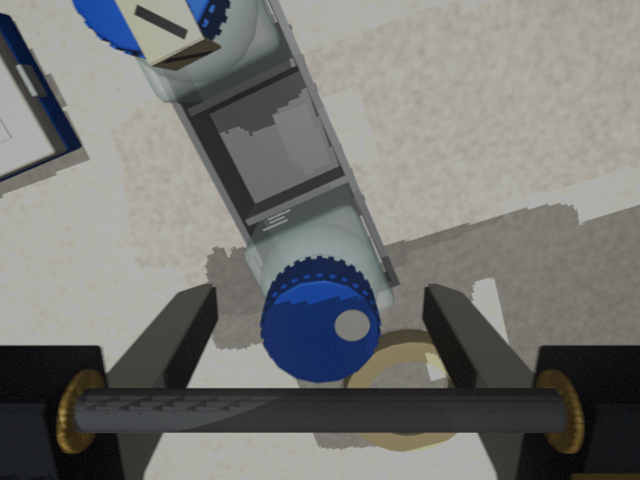

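```bash
python3 - <<'E'
from h import *
s=observe(); im=eyes.capture('wrist'); 
R=np.array(s['tool_rot'])
for p in [(261,325),(380,325),(320,280),(320,382)]: print(R.T@(ray(p,im,s,134.6)-np.array(s['position'])))
print(s['position'])
E
python3 -m jog '[[[0,0,0,0,0,0,150],[0,0,0,0,0,0,255],[0,0,0,0,0,0,255],[0,0,0,0,0,0,255],[0,0,0,0,0,0,255],[0,0,0,0,0,0,255],[0,0,0,0,0,0,255]]]' 20
```

```text
[-21.90103409 -24.90358932   3.95469425]
[ 22.7028776  -24.9827524    4.00515062]
[  0.22404192 -24.95327578  22.31933026]
[  0.21924852 -24.92852143 -21.23915402]
[521.43869646  27.44221092 109.65984473]
t: 6.3
position: [520.7, 27.5, 107.8]
tool_rot: [[-0.948, 0.0, -0.318], [0.318, 0.0, -0.948], [-0.0, -1.0, -0.0]]
force: [-1.8, -0.2, 2.6]
width: 45.5
```

```bash
cat > st.py <<'E'
from h import *
s=observe();R=np.array(s['tool_rot']);print('t',s['t'],'yaw',np.arctan2(R[1,0],R[0,0]),'q6',s['joint_pos'][5],'F',np.round(s['force'],1),'T',np.round(s['ft_torque'],2),'w',s['width'],'p',np.round(s['position'],1))
E
python3 st.py
python3 -m jog '[[[0,0,-0.0005,0,0,-0.0236,255],[0,0,-0.0005,0,0,-0.0236,255],[0,0,-0.0005,0,0,-0.0236,255],[0,0,-0.0005,0,0,-0.0236,255],[0,0,-0.0005,0,0,-0.0236,255],[0,0,-0.0005,0,0,-0.0236,255],[0,0,-0.0005,0,0,-0.0236,255],[0,0,-0.0005,0,0,-0.0236,255]]]'
python3 st.py
python3 - <<'E'
from h import *
cap('wrist','w3.png')
E
```

```text
t 6.3 yaw 2.817484784223192 q6 -2.813723597410917 F [-1.8 -0.2  2.6] T [ 0.17  0.11 -0.01] w 45.452882532961894 p [520.7  27.5 107.8]
t: 7.1
position: [520.7, 27.5, 107.1]
tool_rot: [[-0.054, 0.0, -0.999], [0.999, 0.0, -0.054], [0.0, -1.0, -0.0]]
force: [-1.6, 0.6, 2.3]
width: 45.4
t 7.1 yaw 1.6252911347971166 q6 -1.6214519567685515 F [-1.6  0.6  2.3] T [0.21 0.01 0.19] w 45.439007939461 p [520.7  27.5 107.1]
```

View pics/w3.png

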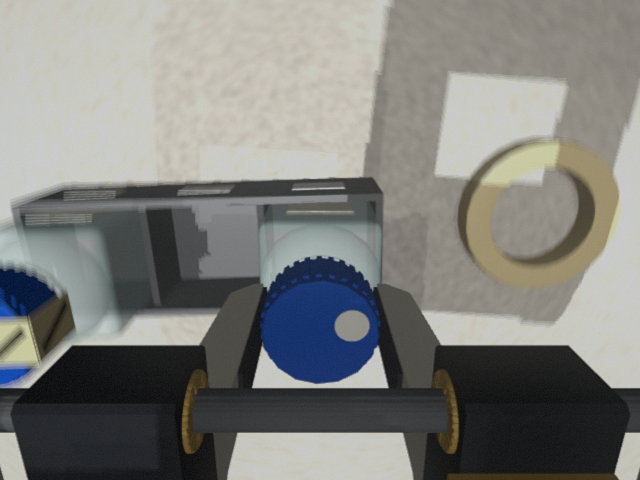

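```bash

python3 -m jog '[[[0,0,-0.0005,0,0,-0.0236,255],[0,0,-0.0005,0,0,-0.0236,255],[0,0,-0.0005,0,0,-0.0236,255],[0,0,-0.0005,0,0,-0.0236,255],[0,0,-0.0005,0,0,-0.0236,255],[0,0,-0.0005,0,0,-0.0236,255],[0,0,-0.0005,0,0,-0.0236,255],[0,0,-0.0005,0,0,-0.0236,255]]]'
python3 st.py
python3 -m jog '[[[0,0,-0.0005,0,0,-0.0236,255],[0,0,-0.0005,0,0,-0.0236,255],[0,0,-0.0005,0,0,-0.0236,255]]]'
python3 st.py
python3 -m jog '[[[0,0,-0.0002,0,0,-0.01,255]]]'
python3 st.py
python3 -m jog '[[[0,0,-0.0002,0,0,-0.01,255]]]'
python3 st.py
python3 -m jog '[[[0,0,-0.0002,0,0,-0.01,255]]]'
python3 st.py
```

```text
t: 7.95
position: [520.8, 27.5, 106.3]
tool_rot: [[0.904, 0.0, -0.428], [0.428, 0.0, 0.904], [0.0, -1.0, 0.0]]
force: [-1.5, 1.9, 4.0]
width: 45.7
t 7.95 yaw 0.44239741033591257 q6 -0.4385767573959743 F [-1.5  1.9  4. ] T [0.19 0.1  0.11] w 45.74770248559781 p [520.8  27.5 106.3]
t: 8.25
position: [520.8, 27.5, 106.0]
tool_rot: [[1.0, 0.0, 0.002], [-0.002, 0.0, 1.0], [0.0, -1.0, 0.0]]
force: [-0.6, 1.5, 4.0]
width: 45.9
t 8.25 yaw -0.0024541442353677935 q6 0.006252745750245444 F [-0.6  1.5  4. ] T [0.24 0.12 0.11] w 45.88933831856585 p [520.8  27.5 106. ]
t: 8.35
position: [520.8, 27.6, 105.9]
tool_rot: [[0.998, 0.0, 0.065], [-0.065, 0.0, 0.998], [0.0, -1.0, 0.0]]
force: [-1.1, 1.6, 3.6]
width: 45.9
t 8.35 yaw -0.06505055651206963 q6 0.06885778215088194 F [-1.1  1.6  3.6] T [0.24 0.15 0.12] w 45.895103666581385 p [520.8  27.6 105.9]
t: 8.45
position: [520.8, 27.6, 105.9]
tool_rot: [[0.992, 0.0, 0.124], [-0.124, 0.0, 0.992], [0.0, -1.0, 0.0]]
force: [-1.3, 1.2, 3.2]
width: 45.8
t 8.45 yaw -0.12481759238785443 q6 0.12860292340595578 F [-1.3  1.2  3.2] T [0.2  0.11 0.09] w 45.841594104039416 p [520.8  27.6 105.9]
t: 8.55
position: [520.8, 27.5, 105.8]
tool_rot: [[0.982, 0.0, 0.186], [-0.186, 0.0, 0.982], [0.0, -1.0, 0.0]]
force: [-1.7, 1.1, 3.2]
width: 45.1
t 8.55 yaw -0.18750683388249872 q6 0.19127672388651873 F [-1.7  1.1  3.2] T [0.13 0.1  0.06] w 45.10351683071442 p [520.8  27.5 105.8]
```

```bash

python3 -m jog '[[[0,0,-0.0003,0,0,-0.015,255],[0,0,-0.0003,0,0,-0.015,255]]]'
python3 st.py
python3 -m jog '[[[0,0,-0.0003,0,0,-0.015,255],[0,0,-0.0003,0,0,-0.015,255]]]'
python3 st.py
python3 - <<'E'
from h import *
cap('wrist','w4.png')
E
```

```text
t: 8.75
position: [520.7, 27.5, 105.7]
tool_rot: [[0.93, 0.0, 0.368], [-0.368, -0.0, 0.93], [0.0, -1.0, -0.0]]
force: [-1.8, 0.6, 2.9]
width: 45.8
t 8.75 yaw -0.3767293869360994 q6 0.3805606576377177 F [-1.8  0.6  2.9] T [0.04 0.22 0.65] w 45.81194561662922 p [520.7  27.5 105.7]
t: 8.95
position: [520.7, 27.5, 105.5]
tool_rot: [[0.844, 0.0, 0.536], [-0.536, -0.0, 0.844], [0.0, -1.0, -0.0]]
force: [-0.9, 0.7, 3.9]
width: 45.9
t 8.95 yaw -0.565226186690988 q6 0.5691058151322246 F [-0.9  0.7  3.9] T [0.23 0.01 0.61] w 45.850540447375025 p [520.7  27.5 105.5]
```

View pics/w4.png

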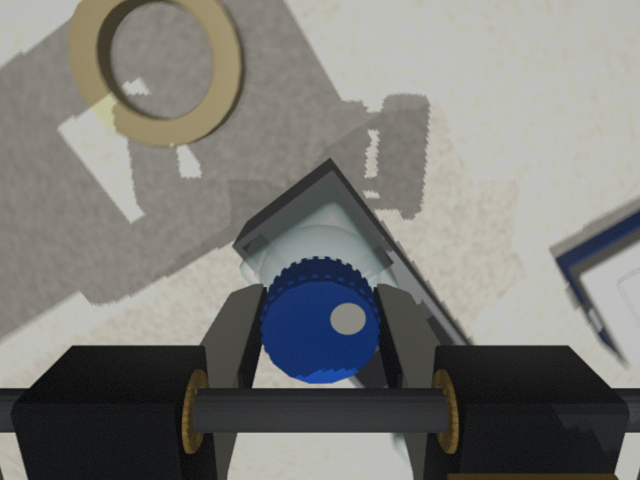

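```bash
cat > spot.py <<'E'
from h import *
import sys
def spot(z):
    s=observe(); im=eyes.capture('wrist'); c=im['color']
    hsv=cv2.cvtColor(c,cv2.COLOR_RGB2HSV)
    sp=cv2.inRange(hsv,(0,0,110),(180,100,255)); sp[:275]=0; sp[385:]=0; sp[:,:262]=0; sp[:,379:]=0
    n,l,st,ce=cv2.connectedComponentsWithStats(sp)
    for k in range(1,n):
        if 500<st[k,4]<1500 and st[k,2]<45:
            R=np.array(s['tool_rot']); p=ray(ce[k],im,s,z); 
            ctr=np.array(s['position'])+R@[0.3,0,0.3]; d=p-ctr
            print(st[k],'spot',p,'world ang',np.arctan2(d[1],d[0]),'rel tool',np.arctan2(d[1],d[0])-np.arctan2(R[1,0],R[0,0]),np.hypot(d[0],d[1]))
spot(float(sys.argv[1]))
E
python3 spot.py 132
python3 -m jog '[[[0,0,0,0,0,0,255],[0,0,0,0,0,0,255]]]'
python3 st.py; python3 spot.py 132
```

```text
[330 303  36  31 882] spot [532.81216059  27.68787177 132.        ] world ang 0.012210526171593985 rel tool 0.5836473758772427 11.701612496877937
t: 9.25
position: [520.7, 27.5, 105.5]
tool_rot: [[0.846, 0.0, 0.533], [-0.533, 0.0, 0.846], [0.0, -1.0, 0.0]]
force: [-2.0, 0.4, 3.5]
width: 45.8
t 9.25 yaw -0.5621655778904828 q6 0.5658899200159624 F [-2.   0.4  3.5] T [0.08 0.26 0.44] w 45.843638999050484 p [520.7  27.5 105.5]
[330 303  36  32 889] spot [532.81973466  27.77725555 132.        ] world ang 0.018442979726848132 rel tool 0.580608557617331 11.712419261960386
```

```bash

python3 -m jog '[[[0,0,0.0003,0,0,0.015,255],[0,0,0.0005,0,0,0.022,255],[0,0,0.0005,0,0,0.022,255],[0,0,0.0005,0,0,0.022,255],[0,0,0.0005,0,0,0.022,255],[0,0,0.0005,0,0,0.022,255],[0,0,0.0005,0,0,0.022,255],[0,0,0.0005,0,0,0.022,255]]]'
python3 st.py; python3 spot.py 132.5
python3 -m jog '[[[0,0,0.0005,0,0,0.022,255],[0,0,0.0005,0,0,0.022,255],[0,0,0.0005,0,0,0.022,255],[0,0,0.0003,0,0,0.015,255],[0,0,0.0001,0,0,0.008,255],[0,0,0,0,0,0,255],[0,0,0,0,0,0,255],[0,0,0,0,0,0,255]]]'
python3 st.py; python3 spot.py 133
python3 - <<'E'
from h import *
cap('wrist','w5.png')
E
```

```text
t: 10.1
position: [520.8, 27.4, 106.1]
tool_rot: [[0.876, 0.0, -0.482], [0.482, 0.0, 0.876], [0.0, -1.0, -0.0]]
force: [-0.2, 1.1, 2.0]
width: 45.7
t 10.1 yaw 0.5034553775914494 q6 -0.4998533534399038 F [-0.2  1.1  2. ] T [ 0.02 -0.16 -0.16] w 45.73281281238277 p [520.8  27.4 106.1]
[331 303  35  32 867] spot [526.22609805  38.11849516 132.5       ] world ang 1.0954824537895302 rel tool 0.5920270761980808 11.58999732987459
t: 10.95
position: [520.7, 27.4, 106.5]
tool_rot: [[0.494, 0.0, -0.869], [0.869, -0.0, 0.494], [0.0, -1.0, -0.0]]
force: [-0.1, 0.0, 1.6]
width: 45.5
t 10.95 yaw 1.0537508379180511 q6 -1.050071809739246 F [-0.1  0.   1.6] T [ 0.08 -0.36  0.06] w 45.45710279662255 p [520.7  27.4 106.5]
[330 303  36  32 894] spot [519.38088894  39.50620345 133.        ] world ang 1.6763442998804465 rel tool 0.6225934619623954 11.757197429590464
```

View pics/w5.png

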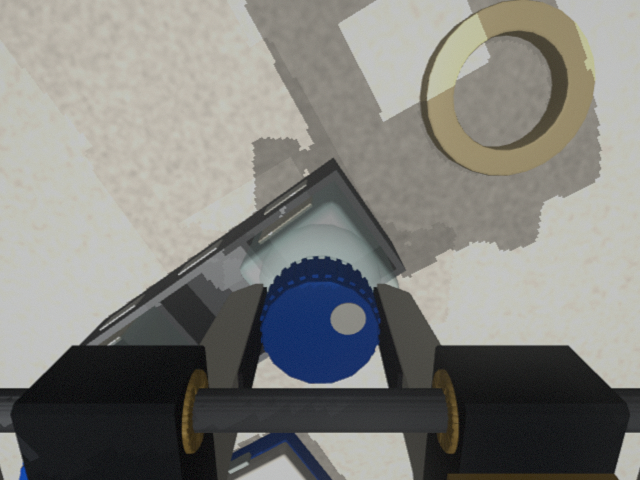

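```bash

python3 - <<'E'
from h import *
for c in ['side','top']:
    cap(c,c+'2.png')
    for n in ['bottle','done_bottle','tape_roll','slide_box','mouse']:
        for k in spot_point(c,n)[:1]: print(n,k['conf'],np.round(k['point'],1))
E
python3 st.py
```

```text
bottle 0.71 [520.8  26.2   1.5]
done_bottle 0.77 [ 532.4 -105.4    7.4]
tape_roll 0.84 [4.994e+02 1.658e+02 2.000e-01]
slide_box 0.9 [ 694.3 -109.9   -1.9]
bottle 0.41 [524.9  23.7   4.2]
done_bottle 0.37 [524.7 -39.3  -1.5]
tape_roll 0.65 [496.9 166.3  -3.1]
slide_box 0.96 [ 692.1 -112.4    4. ]
mouse 0.77 [ 449.2 -456.9    3.6]
t 11.65 yaw 1.0556129448878715 q6 -1.0519029140316722 F [ 1.1 -0.3  2.5] T [ 0.12 -0.3  -0.04] w 45.773734620822054 p [520.7  27.4 106.6]
```

View pics/side2.png

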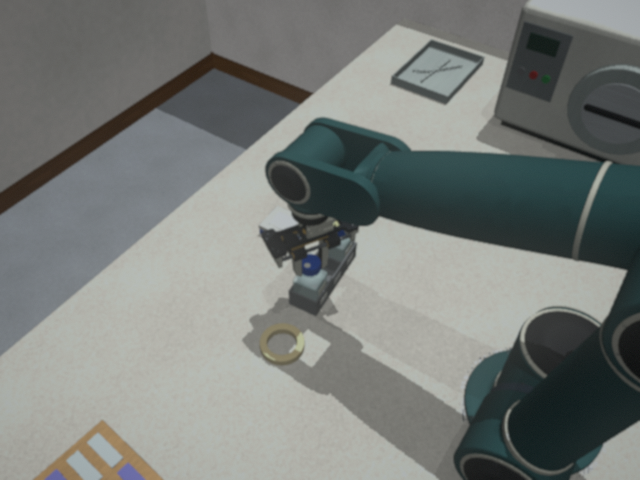

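The side view shows the gripper holding the cap at about (312,263), the bottle seated in the rack, and the roll at (282,344) as before.

```bash
python3 -c "
from plant import r; print(r.sign_off())"
```

```text
the job is handed in; nothing more can be done
None
```

The cap is screwed down to its stop, backed off about a quarter turn, and still held in the fingers with a 20 N grip setting. I handed the job in at about 11.7 s. It reported no verdict, so the checks below are my own measurements.

- **Bottoming out:** after about 3.05 rad clockwise the torque jumped from about 0.1 to 0.65 N m. The fingers then slipped about 0.3 rad on the cap. The white spot lined up with the bottle's side to within about 0.08 rad, of which the well's play explains about 0.03.
- **Back-off:** the gripper turned 1.62 rad and the spot 1.66 rad. Less up to 0.06 rad of bottle twist in the well, that puts the cap about 1.56–1.66 rad off the stop, inside the 1.32–1.82 limits.
- **Hold:** the fingers are 45.8 mm apart on the 46 mm cap, and the grip is about 0.5 mm off the cap's axis. The last torque reading about the cap's axis was near zero.
- **Bottle:** the upward force on the tool was about 2 N at the end. Lifting the bottle would show as a downward pull, so it is still standing in its well.
- **Other objects:** the networks place the taped bottle, roll, slide box and mouse within about 4 mm of where they started, which is within their error.
- **Disagreeing checks:** in the last top view the taped bottle was misplaced onto the rack centre, at low confidence (0.37). The same wrong answer appeared as a second guess at the start, and the side view agrees with its starting position. The mouse was not found in the last side view, but the top view shows it in place.

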